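# Turn the cutter box to the flower cutter and put it on the board

### The arm

A 6-joint arm with a two-finger parallel gripper is mounted at the origin on the work surface. World frame = base frame: x ahead of the robot, y to its left, z up, the work surface at z = 0. Lengths are in m, angles in rad, forces in N, time in s.
With the tool pointing down it reaches from about 0.375 to 0.9 m from the base axis. Payload 3.1 kg.
Tool frame: the origin (TCP) lies at the very end of the fingers, on their centre line; the grasp point (between the pads) lies 19 mm behind it; z points along the fingers, y is the direction in which the jaws open and shut (so a half turn about z gives the same grasp; the last joint's range is limited). The gripper opens to 87 mm and grips with 3 to 60 N. Pads are 19 mm wide; open, the fingers measure 117 mm over their backs; the gripper's body (75 mm by 190 mm) begins 51 mm behind the grasp point.
Start: joints at [-1.403, 0.527, 1.433, -0, 1.181, -0.178], TCP at [0.212, -0.588, 0.223] pointing down, gripper open.
Joint ranges: [-3.08, 3.08], [-0.75, 2.2], [0.22, 2.44], [-1.43, 4.57], [0, 2.65], [-2.85, 2.85]. Speed limits (rad/s): [2.79, 2.79, 3.14, 3.14, 3.14, 3.14].

### API

Orientations are given as a unit quaternion [x, y, z, w].
In Python, from rig import robot gives the robot as it stands. The module is installed in compiled form; this text tells all that it offers.
- The arm moves only by the tool carry_out, never from a script. Its argument "series" is a list of rows, each a list of 7 numbers: the shift along the tool's x, y, z in mm, then the turn, a rotation vector about the tool's x, y, z in degrees, then the gripper command: -1 is shut, 1 is fully open, values between are in proportion. In form: [[tx, ty, tz, rx, ry, rz, claw], ...]. A call has 1 to 8 rows; each row is the pose to reach, as a shift and turn from the pose measured when the call began, along the tool's axes at that moment; what a row does not reach only later rows make up. A row lasts 1/8 s, in which the tool goes at most 62.5 mm and 10.7 degrees, less where a joint would pass 70% of its speed; a pose out of reach is approached as far as the arm can. A call with a gripper value outside its range is refused whole. The fingers move at their own pace and stop on an object; "force" is the grip in N (left out, the last holds). Time passes only in rows, so rows that repeat a pose let the fingers close. It gives the time, the measured TCP pose, the force and the opening at its end, in the units of the state.
- robot.get_obs(): the state, without advancing time (a new reading comes with each control period).
- robot.camera(name): name is "side" or "top" or "wrist"; returns a dict with "pixels" (480x640x3 uint8, red, green, blue), "fx", "fy", "cx", "cy" (pixels), "position" and "attitude" of the camera in the world. Camera axes: x right, y down, z forward; pixel columns grow to the right and rows downward; lengths in m; the calibration is good to about 2 mm. The wrist camera is an equidistant fisheye: a pixel r from the principal point sees the ray r / f radians off the axis. A picture is of the moment at which its call begins. There is no depth.
- robot.hand_in(): hands the job in, once; it reports no verdict.
The state is a dict: "time": time; "q": joint angles; "joint_velocities": joint speeds; "joint_torque": joint torques, N m; "position": TCP position; "tool_rot": TCP orientation; "ft_force": force on the tool from outside, world axes, zero at the start; "moment": the same for the moment, N m; "grip_width": finger opening in m.
Only numpy, scipy, OpenCV 4.12 (cv2) and the standard library are available. Lean on these libraries where they do the work, as an engineer would, in place of code of your own. Each camera call takes 0.05 s, during which the arm holds its last target.

### The job

Turn the tray of the revolving cutter box until the compartment with the flower-shaped cutter stands squarely in the opening of the clear cover and has come to rest. Then lift the flower cutter out through the opening and set it down gently, standing on its steel edge, wholly on the flat of the chopping board, and let go. Leave the other cutters in the box, and do not shift the cucumber.

Things in the scene. Friction and masses are not known exactly. Their poses are not given: they have to be found in the camera images.
- carousel: Round revolving cutter box, fixed to the table. Origin on the vertical turning axis at table height, z up. Fixed grey foot, radius 105 mm, to 14 mm high. Fixed clear plastic cover: flat disc of radius 132 mm, underside 75 mm and top 78 mm above the table (white bead round the edge to 81 mm, central white cap of radius 33 mm and nut to 91 mm). The tray turns under the cover.
- opening (a point): Middle of the opening in the cover, 80 mm from the axis along the carousel's -x, 76.5 mm above the table. The opening is one wedge of the cover cut away, 72 degrees wide, centred on the carousel's -x, from radius 33 mm out through the edge; white beads mark its straight edges, 36 degrees to either side. Compartments can be reached only here.
- tray (a joint): Angle of the turning tray, rad: 0 at the start of the episode, growing counter-clockwise seen from above. Turns endlessly either way, without clicks, on a stiff bearing (friction about 0.10 N m), and stays where it is left. Dark grey tray: floor 20 mm above the table, wall of outer radius 130 mm (3 mm thick) with its top 70 mm high, hub radius 26 mm, five dividers 3 mm thick, 20 mm high.
- pocket0 (a point): Middle of compartment 0 of the tray's five equal wedges (72 degrees each, about 100 mm wide here and 100 mm deep radially): on its floor, 20 mm above the table, 80 mm from the axis; turns with the tray. Numbered counter-clockwise seen from above. Empty at the start.
- pocket1 (a point): Middle of compartment 1 of the tray's five equal wedges (72 degrees each, about 100 mm wide here and 100 mm deep radially): on its floor, 20 mm above the table, 80 mm from the axis; turns with the tray. Numbered counter-clockwise seen from above.
- pocket2 (a point): Middle of compartment 2 of the tray's five equal wedges (72 degrees each, about 100 mm wide here and 100 mm deep radially): on its floor, 20 mm above the table, 80 mm from the axis; turns with the tray. Numbered counter-clockwise seen from above.
- pocket3 (a point): Middle of compartment 3 of the tray's five equal wedges (72 degrees each, about 100 mm wide here and 100 mm deep radially): on its floor, 20 mm above the table, 80 mm from the axis; turns with the tray. Numbered counter-clockwise seen from above.
- pocket4 (a point): Middle of compartment 4 of the tray's five equal wedges (72 degrees each, about 100 mm wide here and 100 mm deep radially): on its floor, 20 mm above the table, 80 mm from the axis; turns with the tray. Numbered counter-clockwise seen from above.
- tab0 (a point): Finger tab at the tray wall, by the divider between compartments 0 and 1, 144 mm from the axis, 48 mm above the table. Turns with the tray. Five such tabs, one in line with each divider (72 degrees apart, 36 from the middles of the compartments), stick out radially from radius 130 to 157 mm, 8 mm thick, 34 to 62 mm above the table, free above, below and beside; push one sideways to turn the tray.
- flower_cutter: The flower cutter, the one to fetch: a biscuit cutter whose outline, seen from above, is a flower of six round petals, 68 mm across. Origin at the centre of its underside, z up. On its 18 mm high body of steel stands a wooden knob, 25 mm in diameter, from 18 to 48 mm above the underside; 60 g or so. Loose; stands upright in one of compartments 1 to 4, which one varies, and it can slide about in there.
- round_cutter: Another cutter: plain round outline, 66 mm across. Origin at the centre of its underside, z up. On its 18 mm high body of steel stands a wooden knob, 25 mm in diameter, from 18 to 48 mm above the underside; 60 g or so. Loose; stands upright in one of compartments 1 to 4, which one varies, and it can slide about in there.
- square_cutter: Another cutter: square outline, 56 mm a side. Origin at the centre of its underside, z up. On its 18 mm high body of steel stands a wooden knob, 25 mm in diameter, from 18 to 48 mm above the underside; 60 g or so. Loose; stands upright in one of compartments 1 to 4, which one varies, and it can slide about in there.
- finger_cutter: Another cutter: long narrow outline, 72 mm by 30 mm. Origin at the centre of its underside, z up. On its 18 mm high body of steel stands a wooden knob, 25 mm in diameter, from 18 to 48 mm above the underside; 60 g or so. Loose; stands upright in one of compartments 1 to 4, which one varies, and it can slide about in there.
- board: Yellow plastic chopping board, 320 mm (x) by 220 mm (y), 10 mm thick, fixed; origin at the centre of its underside, so its top is at z = 10 mm. A hand slot 30 mm wide and 90 mm long goes through near its +x end, centred 125 mm from the middle. A sheet of white kitchen paper lies under it.
- cucumber: Stub of cucumber standing on end on the board, in its +x half, 42 mm in diameter and 55 mm high; origin at the centre of its underside. Loose.

How it is judged:
By the outcome, as a careful person would: the job done as asked, in the order asked, and still so for the second after the job is handed in, with the robot touching nothing.
It also fails if it takes over 72 s, if anything falls off the work surface, if the arm or the gripper's body presses on something with over 40 N, if the wrist force passes 120 N, or if a joint passes its speed limit or range.

## Working session

There is one attempt and no reset: what is moved stays moved. The work goes in short steps, Python scripts to look and compute and a tool call to move; the robot and the scene stay as the last step left them, time stands still between calls to the robot, and variables do not carry over. Pictures are saved under pics/ and viewed, and the job is handed in when it is done.

Besides the shell and the picture viewer there is one more tool, called after "Call:" by a JSON object that holds its "method" and its "body", one argument or row to a line. carry_out: Moves the arm, as the interface text tells. Its arguments: {"type":"object","properties":{"series":{"type":"array"},"force":{"type":"number"}},"required":["series"]}

```bash
mkdir -p pics
python3 - <<'E'
from rig import robot
import cv2
o=robot.get_obs();print(o)
for n in("top","side","wrist"):
    c=robot.camera(n);cv2.imwrite(f"pics/{n}0.png",c["pixels"][:,:,::-1]);print(n,{k:v for k,v in c.items() if k!="pixels"})
E
```

```text
{'time': 0.0, 'q': array([-1.40252218e+00,  5.28481589e-01,  1.43389262e+00,  1.26137038e-07,
        1.18141244e+00, -1.78506869e-01]), 'joint_velocities': array([ 0.00063145,  0.00079032,  0.00162388,  0.00099714, -0.00048977,
       -0.00068791]), 'joint_torque': array([-1.80937710e-03, -4.40044141e+01, -1.76592010e+01,  6.31151162e-02,
        5.82949421e-02, -1.53820201e-04]), 'position': array([ 0.2123189 , -0.58705075,  0.22156525]), 'tool_rot': array([ 9.85004900e-01,  1.72522878e-01,  5.67093391e-06, -1.09698378e-03]), 'ft_force': array([-0.37525766, -0.14195702, -0.28999844]), 'moment': array([0.02914201, 0.02884408, 0.01304589]), 'grip_width': 0.08674921784988722}
top {'fx': 568.0079176011839, 'fy': 568.0079176011839, 'cx': 322.62121746928653, 'cy': 235.93257154970462, 'position': array([ 0.35854529, -0.01037055,  1.20000436]), 'attitude': array([-0.70280911,  0.70736298, -0.0477095 ,  0.05848743])}
side {'fx': 526.4850826253993, 'fy': 526.4850826253993, 'cx': 319.4079716214866, 'cy': 240.47020470168985, 'position': array([0.3356009 , 0.66349522, 0.73750641]), 'attitude': array([-0.13705663,  0.91154477, -0.38474536,  0.04767199])}
wrist {'fx': 371.64829954431775, 'fy': 371.64829954431775, 'cx': 317.12274277809433, 'cy': 237.43748854976442, 'position': array([ 0.28532392, -0.56175397,  0.38370784]), 'attitude': array([ 0.81038594, -0.56856698, -0.08169657,  0.1154638 ])}
```

View pics/top0.png

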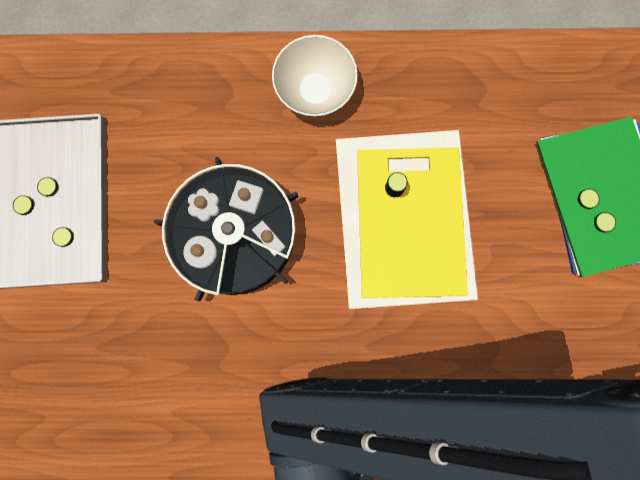

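View pics/side0.png

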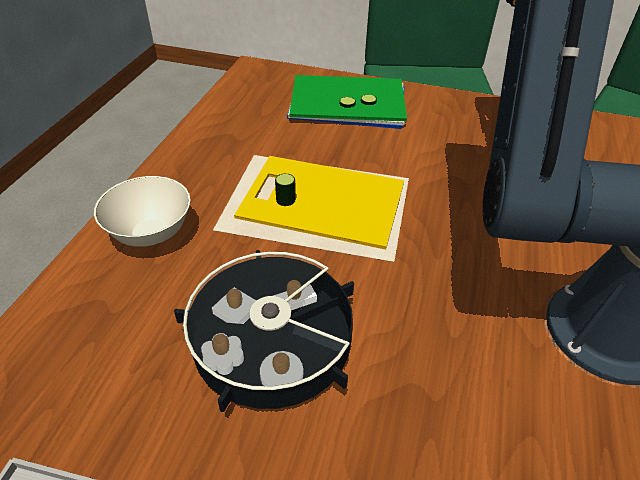

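View pics/wrist0.png

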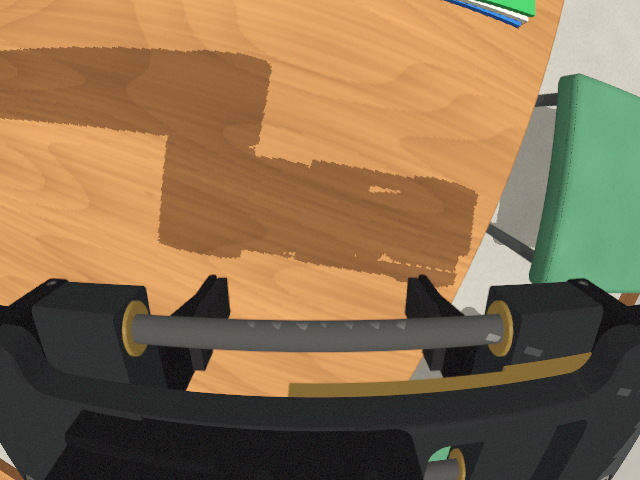

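The top view shows the carousel at about (229,229) with its opening facing down and right, and the flower at (202,203). The board centre is near (412,223) and the cucumber at (398,182). I'll enlarge these for exact pixels.

```bash
cat > h.py <<'E'
import numpy as np, cv2
from scipy.spatial.transform import Rotation as R
from rig import robot
def ray(c,u,v,z):
    d=R.from_quat(c["attitude"]).apply([(u-c["cx"])/c["fx"],(v-c["cy"])/c["fy"],1.])
    p=c["position"];return p+d*(z-p[2])/d[2]
def proj(c,P):
    p=R.from_quat(c["attitude"]).inv().apply(np.atleast_2d(P)-c["position"])
    return np.c_[c["fx"]*p[:,0]/p[:,2]+c["cx"],c["fy"]*p[:,1]/p[:,2]+c["cy"]]
def snap(n,f,box=None,s=1):
    c=robot.camera(n);im=c["pixels"][:,:,::-1].copy()
    if box: 
        x0,y0,x1,y1=box;im=cv2.resize(im[y0:y1,x0:x1],None,fx=s,fy=s,interpolation=cv2.INTER_CUBIC)
    cv2.imwrite("pics/"+f,im);return c
E
python3 - <<'E'
from h import *
c=snap("top","c1.png",(145,145,315,315),3.5)
snap("top","b1.png",(325,120,485,315),3)
for u,v,z in((229,229,.091),(202,203,.06),(358,150,.01),(459,148,.01),(467,295,.01),(361,297,.01),(398,181,.065)):print(u,v,ray(c,u,v,z).round(4))
E
```

```text
229 229 [0.5419 0.1918 0.091 ]
202 203 [0.6016 0.2542 0.06  ]
358 150 [ 0.7266 -0.0703  0.01  ]
459 148 [ 0.7289 -0.2885  0.01  ]
467 295 [ 0.4124 -0.2921  0.01  ]
361 297 [ 0.4096 -0.0719  0.01  ]
398 181 [ 0.6431 -0.1484  0.065 ]
```

View pics/c1.png

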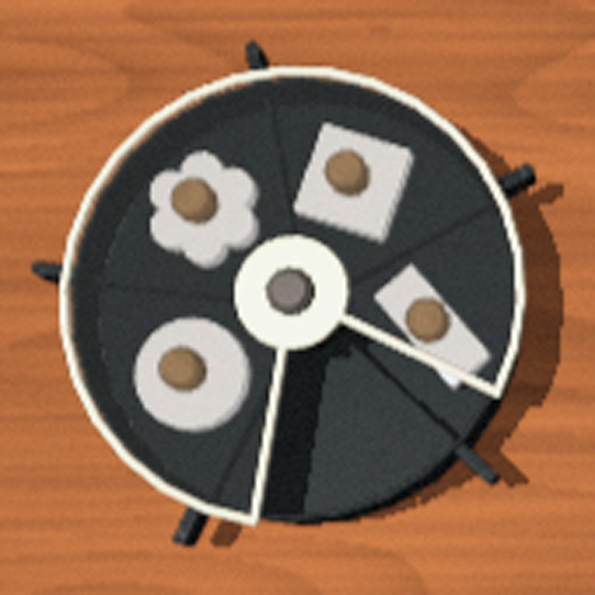

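View pics/b1.png

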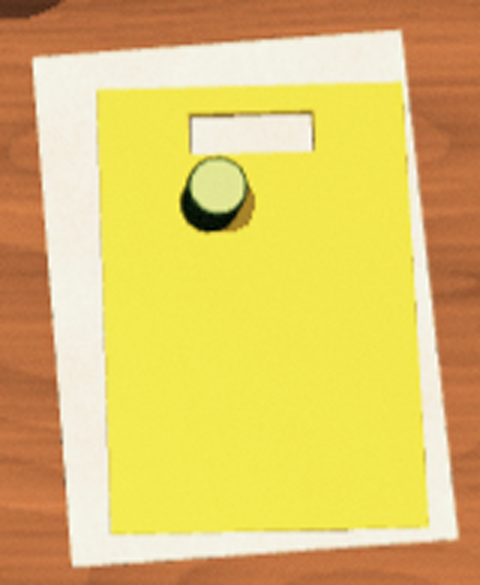

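Run:
```python
from h import *
from scipy.optimize import least_squares
c=robot.camera("top")
g=lambda u,v,z:ray(c,145+u/3.5,145+v/3.5,z)[:2]
rim=[g(u,v,.08) for u,v in((62,300),(292,69),(522,290),(255,520),(498,393),(140,130),(440,130))]
s=least_squares(lambda p:[np.hypot(*(q-p[:2]))-.132 for q in rim],[.54,.19]);C=s.x;print(C,s.fun*1e3, g(290,291,.091),g(292,292,.081))
a=lambda p:np.degrees(np.arctan2(*(p-C)[::-1]))
b=[a(g(255,520,.08)),a(g(498,393,.08))];print("beads",b)
for u,v in((253,44),(530,174),(492,478),(183,540),(35,268)):
    p=g(u,v,.055);print("tab",a(p),np.hypot(*(p-C)))
for n,u,v in(("flower",195,200),("round",181,368),("square",346,172),("finger",427,319)):
    p=g(u,v,.068);print(n,p,a(p),np.hypot(*(p-C)))
h=lambda u,v,z:ray(c,325+u/3,120+v/3,z)
P=[h(*q,.01) for q in((98,90),(403,83),(428,526),(109,533))];print(np.round(P,4),np.mean(P,0))
print("slot",h(251,133,.01),"cuc",h(217,185,.065))
```

```text
[0.54363203 0.19605589] [-0.94043203  0.94675503  0.8745273  -2.21310949  0.59091669  0.03157479
 -3.92483703] [0.54366694 0.19411459] [0.54474733 0.19479982]
beads [np.float64(172.35831747005057), np.float64(-115.79951322914948)]
tab 10.836063898624994 0.15847511812574
tab -61.13804075393148 0.15504989087060225
tab -132.35692673552867 0.15450048070374778
tab 155.37772986244823 0.15243823410503177
tab 82.32144805919918 0.15661951478912983
flower [0.60174266 0.25497675] 45.39666300456915 0.08275574510978002
round [0.50305683 0.26040396] 122.23381721064646 0.07607246924033755
square [0.61766685 0.16696675] -21.450440030335525 0.07954453609487006
finger [0.53050975 0.11878747] -99.6384190673141 0.07837476611650536
[[ 0.7266 -0.0696  0.01  ]
 [ 0.7296 -0.2893  0.01  ]
 [ 0.4117 -0.2934  0.01  ]
 [ 0.4082 -0.0726  0.01  ]] [ 0.56903439 -0.18121508  0.01      ]
slot [ 0.69351374 -0.1789405   0.01      ] cuc [ 0.64168857 -0.14698882  0.065     ]
```

```bash
cat >> h.py <<'E'
C=np.array([.5440,.1948])
def down(psi): # tool z down, tool x at world yaw psi deg
    return R.from_euler('z',psi,degrees=True)*R.from_euler('x',180,degrees=True)
def delta(x,y,z,psi,o=None):
    o=o or robot.get_obs();r0=R.from_quat(o["tool_rot"])
    t=r0.inv().apply(np.array([x,y,z])-o["position"])*1e3
    rv=(r0.inv()*down(psi)).as_rotvec(degrees=True)
    return np.r_[t,rv].round(1)
def tabpose(th,r=.150):
    t=np.radians(th);return C[0]+r*np.cos(t),C[1]+r*np.sin(t)
E
python3 - <<'E'
from h import *
x,y=tabpose(-61);print(x,y);print(delta(x,y,.16,119))
E
```

```text
0.6167214430369506 0.06360704392909064
[ 601.6 -474.9   62.6   -0.    -0.   -99.1]
```

Call:
{"method": "carry_out", "body": {
  "series": [
    [300, -237, 31, 0, 0, -50, -0.1],
    [300, -237, 31, 0, 0, -50, -0.1],
    [300, -237, 31, 0, 0, -50, -0.1],
    [300, -237, 31, 0, 0, -50, -0.1],
    [600, -475, 62, 0, 0, -99, -0.1],
    [600, -475, 62, 0, 0, -99, -0.1],
    [600, -475, 62, 0, 0, -99, -0.1],
    [600, -475, 62, 0, 0, -99, -0.1]
  ],
  "force": 8
}}

```text
time: 1.3
position: [0.4759, -0.1624, 0.1823]
tool_rot: [0.601, 0.799, 0.0, 0.0]
ft_force: [1.4, -0.2, 0.8]
grip_width: 0.0393
```

Run:
```python
from h import *
x,y=tabpose(-61);print(delta(x,y,.16,119))
```

```text
[177.9 198.1  22.4   0.    0.  -12.8]
```

Call:
{"method": "carry_out", "body": {
  "series": [
    [178, 198, 22, 0, 0, -12.8, -0.1],
    [178, 198, 22, 0, 0, -12.8, -0.1],
    [178, 198, 22, 0, 0, -12.8, -0.1],
    [178, 198, 22, 0, 0, -12.8, -0.1],
    [178, 198, 22, 0, 0, -12.8, -0.1],
    [178, 198, 22, 0, 0, -12.8, -0.1],
    [178, 198, 22, 0, 0, -12.8, -0.1],
    [178, 198, 22, 0, 0, -12.8, -0.1]
  ]
}}

```text
time: 2.3
position: [0.6159, 0.0619, 0.1606]
tool_rot: [0.509, 0.861, 0.0, 0.0]
ft_force: [-1.0, -0.5, -0.4]
grip_width: 0.0393
```

Run:
```python
from h import *
x,y=tabpose(-61);print(delta(x,y,.16,119), delta(x,y,.042,119))
snap("wrist","w1.png");snap("side","s1.png",(120,150,440,390),2.5)
```

```text
[ 1.1  1.5  0.6  0.   0.  -0.2] [  1.2   1.5 118.6   0.    0.   -0.2]
```

View pics/w1.png

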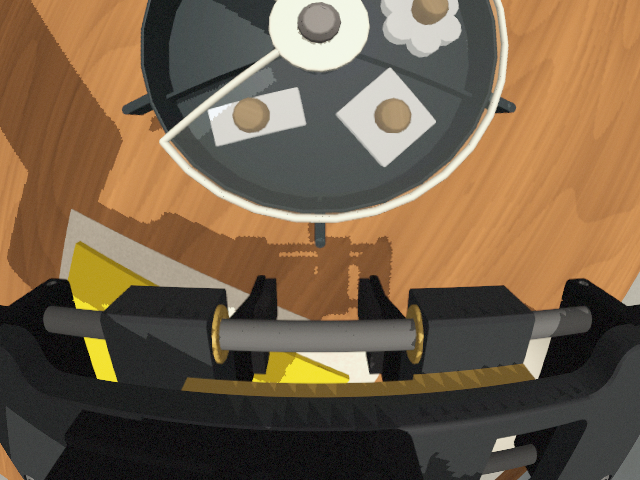

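View pics/s1.png

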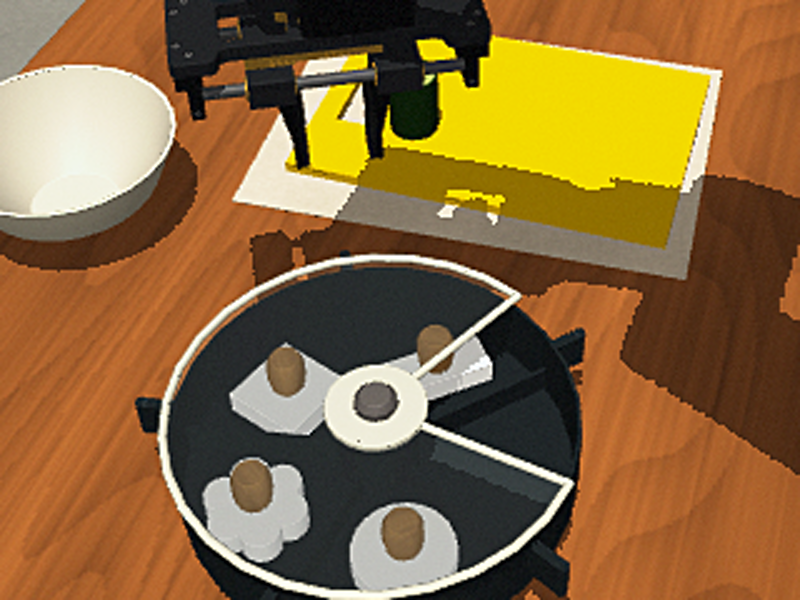

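The wrist view shows the tab at (320,235), centred between the fingers, so I'll descend over it and cage it.

Call:
{"method": "carry_out", "body": {
  "series": [
    [1, 1.5, 40, 0, 0, 0, -0.1],
    [1, 1.5, 80, 0, 0, 0, -0.1],
    [1, 1.5, 105, 0, 0, 0, -0.1],
    [1, 1.5, 119, 0, 0, 0, -0.1],
    [1, 1.5, 119, 0, 0, 0, -0.7],
    [1, 1.5, 119, 0, 0, 0, -0.7],
    [1, 1.5, 119, 0, 0, 0, -0.7]
  ]
}}

```text
time: 3.28
position: [0.618, 0.0637, 0.043]
tool_rot: [0.509, 0.861, 0.001, 0.001]
ft_force: [0.7, -0.8, 0.1]
grip_width: 0.0175
```

Run:
```python
from h import *
o=robot.get_obs();print(o["ft_force"],o["q"],o["grip_width"])
for i in range(1,9):
    th=-61+8*i;print(delta(*tabpose(th),.042,119+8*i,o))
snap("wrist","w2.png")
```

```text
[ 0.6873233  -0.82902188  0.09921871] [-7.68895431e-02  7.59016956e-01  1.57072395e+00  8.84556433e-06
  8.08671993e-01 -5.80250208e-01] 0.017495731176890503
[ 2.1 19.7  1.1  0.1  0.1 -8.2]
[  6.5  40.1   1.1   0.1   0.1 -16.2]
[ 13.7  59.8   1.1   0.1   0.1 -24.2]
[ 23.6  78.2   1.2   0.1   0.1 -32.2]
[ 35.9  95.1   1.2   0.1   0.1 -40.2]
[ 5.050e+01  1.101e+02  1.200e+00  1.000e-01  2.000e-01 -4.820e+01]
[ 6.70e+01  1.23e+02  1.20e+00  1.00e-01  2.00e-01 -5.62e+01]
[ 8.520e+01  1.334e+02  1.200e+00  1.000e-01  2.000e-01 -6.420e+01]
```

View pics/w2.png

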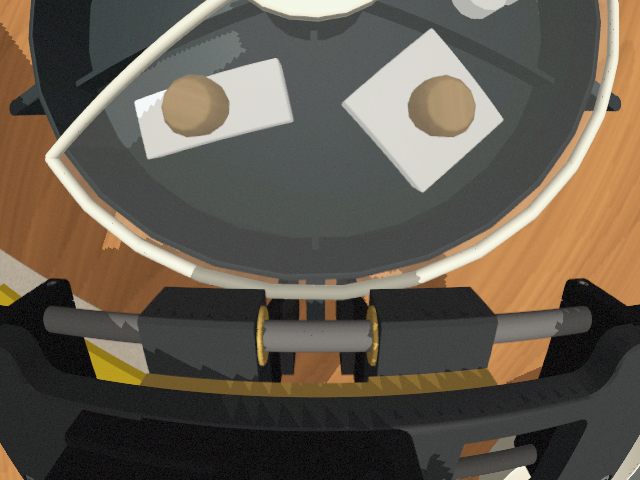

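Call:
{"method": "carry_out", "body": {
  "series": [
    [1, 10, 1, 0, 0, -4, -0.7],
    [2, 20, 1, 0, 0, -8, -0.7],
    [6.5, 40, 1, 0, 0, -16, -0.7],
    [13.7, 60, 1, 0, 0, -24, -0.7],
    [23.6, 78, 1, 0, 0, -32, -0.7],
    [36, 95, 1, 0, 0, -40, -0.7],
    [50.5, 110, 1, 0, 0, -48, -0.7],
    [67, 123, 1, 0, 0, -56, -0.7]
  ]
}}

```text
time: 4.32
position: [0.6935, 0.1821, 0.0426]
tool_rot: [0.043, 0.999, -0.0, 0.001]
ft_force: [-1.1, -0.9, -0.4]
grip_width: 0.013
```

Run:
```python
from h import *
o=robot.get_obs();print(o["ft_force"],o["q"],o["grip_width"])
for th in(3,11,19,27,35):print(th,delta(*tabpose(th),.042,180+th,o))
snap("wrist","w3.png")
```

```text
[-1.06106415 -0.87533396 -0.38061782] [ 1.01780710e-01  8.56090723e-01  1.30015572e+00 -1.29216455e-03
  9.82521820e-01 -1.38291861e+00] 0.013033402037847471
3 [ 1.4 20.5  0.6 -0.   0.2 -7.9]
11 [  5.8  41.    0.5  -0.1   0.2 -15.9]
19 [ 12.9  60.7   0.5  -0.1   0.2 -23.9]
27 [ 22.7  79.2   0.5  -0.1   0.2 -31.9]
35 [ 34.9  96.1   0.4  -0.1   0.2 -39.9]
```

View pics/w3.png

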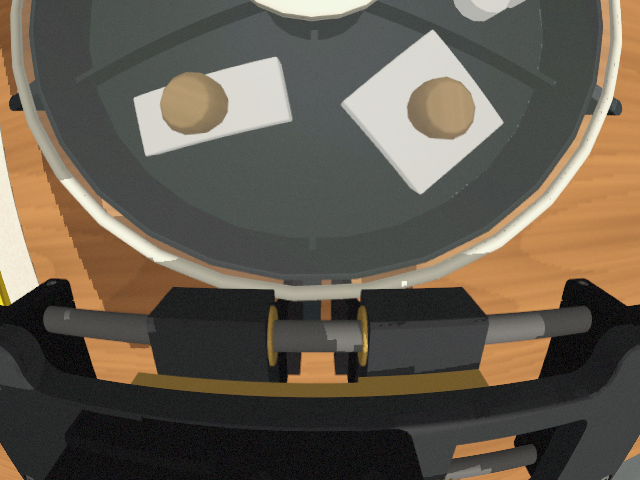

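The tray follows the fingers and the cutters haven't shifted. I'll carry on turning.

Call:
{"method": "carry_out", "body": {
  "series": [
    [0.4, 10, 0.5, 0, 0, -4, -0.7],
    [1.4, 20.5, 0.5, 0, 0, -8, -0.7],
    [5.8, 41, 0.5, 0, 0, -16, -0.7],
    [13, 61, 0.5, 0, 0, -24, -0.7],
    [18, 70, 0.5, 0, 0, -28, -0.7],
    [22.7, 79, 0.5, 0, 0, -32, -0.7],
    [22.7, 79, 0.5, 0, 0, -32, -0.1],
    [22.7, 79, 0.5, 0, 0, -32, -0.1]
  ]
}}

```text
time: 5.38
position: [0.6779, 0.2654, 0.0426]
tool_rot: [-0.236, 0.972, 0.0, 0.003]
ft_force: [1.1, 0.5, 0.5]
grip_width: 0.026
```

Run:
```python
from h import *
o=robot.get_obs();print(o["ft_force"],o["q"],o["grip_width"])
print(delta(*tabpose(28),.15,208,o),delta(*tabpose(-45),.15,135,o))
```

```text
[1.08462542 0.45655121 0.50034003] [ 2.20032698e-01  8.67481178e-01  1.26943296e+00  2.54867197e-04
  9.99226050e-01 -1.82670200e+00] 0.026010239346674333
[ 9.000e-01  4.000e-01 -1.074e+02 -1.000e-01  3.000e-01 -7.000e-01] [ 1.051e+02 -1.444e+02 -1.078e+02  1.000e-01  3.000e-01  7.230e+01]
```

Call:
{"method": "carry_out", "body": {
  "series": [
    [0, 0, -50, 0, 0, 0, -0.1],
    [0, 0, -105, 0, 0, 0, -0.1],
    [30, -40, -107, 0, 0, 20, -0.1],
    [55, -80, -107, 0, 0, 40, -0.1],
    [85, -120, -107, 0, 0, 60, -0.1],
    [105, -144, -107, 0, 0, 72, -0.1],
    [105, -144, -107, 0, 0, 72, -0.1],
    [105, -144, -107, 0, 0, 72, -0.1]
  ]
}}

```text
time: 6.38
position: [0.6502, 0.0875, 0.1496]
tool_rot: [0.324, 0.946, 0.002, 0.002]
ft_force: [-0.4, 0.6, 0.7]
grip_width: 0.0394
```

Run:
```python
from h import *
snap("wrist","w4.png");c=snap("top","c4.png",(145,145,315,315),3.5)
o=robot.get_obs();print(o["position"])
```

```text
[0.65016909 0.0882334  0.14948173]
```

View pics/w4.png

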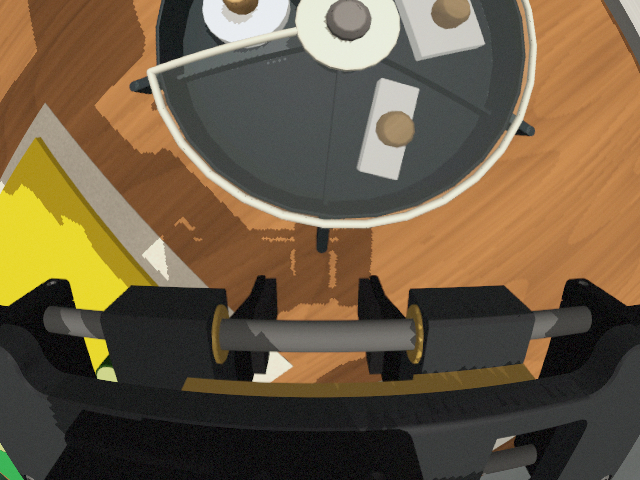

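View pics/c4.png

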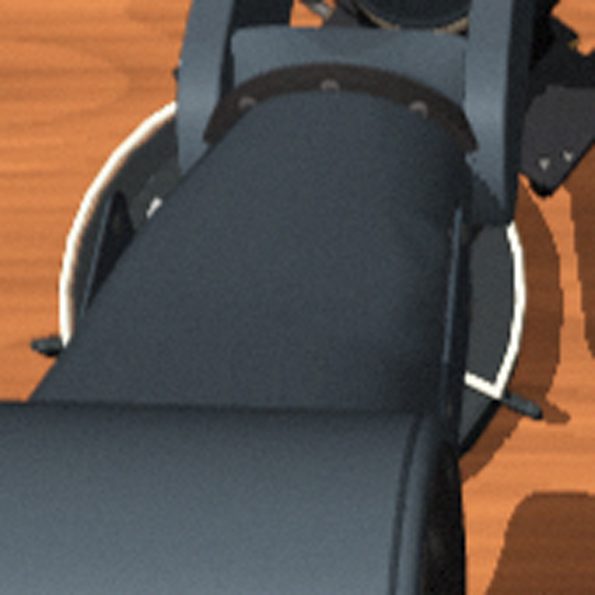

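Run:
```python
from h import *
c=robot.camera("top")
for u,v in((33,346),(541,411)):
    p=ray(c,145+u/3.5,145+v/3.5,.055)[:2];print(np.degrees(np.arctan2(*(p-C)[::-1])),np.hypot(*(p-C)))
o=robot.get_obs();print(o["q"])
for th in(-43,-44):print(delta(*tabpose(th),.042,180+th,o))
```

```text
99.36614977762686 0.15794094407753023
-115.02450380507912 0.1557578433896712
[-0.03542445  0.64935857  1.4203423   0.0017045   1.06628321 -0.95921273]
[  0.    4.9 107.5   0.3   0.2   5.9]
[  0.3   2.3 107.5   0.3   0.2   6.9]
```

Call:
{"method": "carry_out", "body": {
  "series": [
    [0, 2.5, 30, 0, 0, 7, -0.1],
    [0, 2.5, 60, 0, 0, 7, -0.1],
    [0, 2.5, 90, 0, 0, 7, -0.1],
    [0, 2.5, 107, 0, 0, 7, -0.1],
    [0, 2.5, 107, 0, 0, 7, -0.7],
    [0, 2.5, 107, 0, 0, 7, -0.7],
    [0, 2.5, 107, 0, 0, 7, -0.7],
    [0, 2.5, 107, 0, 0, 7, -0.7]
  ]
}}

```text
time: 7.52
position: [0.6529, 0.0906, 0.0435]
tool_rot: [0.375, 0.927, 0.002, 0.003]
ft_force: [0.2, -0.6, -0.5]
grip_width: 0.0144
```

Run:
```python
from h import *
o=robot.get_obs();print(o["ft_force"],o["q"],o["grip_width"])
for i in range(1,9):
    th=-44+8*i;print(th,delta(*tabpose(th),.042,180+th,o))
```

```text
[ 0.17635674 -0.57599631 -0.50140042] [-0.03197703  0.79282157  1.47072794  0.00187032  0.87072307 -0.83418606] 0.014421073730503418
-36 [ 2.2 20.2  1.6  0.3  0.3 -8.1]
-28 [  6.6  40.7   1.7   0.3   0.3 -16.1]
-20 [ 13.8  60.3   1.8   0.3   0.3 -24.1]
-12 [ 23.6  78.8   1.8   0.3   0.3 -32.1]
-4 [ 36.   95.7   1.9   0.2   0.4 -40.1]
4 [ 50.5 110.7   1.9   0.2   0.4 -48.1]
12 [ 67.  123.6   1.9   0.2   0.4 -56.1]
20 [ 85.2 134.    1.9   0.2   0.4 -64.1]
```

Call:
{"method": "carry_out", "body": {
  "series": [
    [1, 10, 1.5, 0, 0, -4, -0.7],
    [2, 20, 1.5, 0, 0, -8, -0.7],
    [6.5, 40.5, 1.5, 0, 0, -16, -0.7],
    [13.7, 60, 1.5, 0, 0, -24, -0.7],
    [23.6, 79, 1.5, 0, 0, -32, -0.7],
    [36, 95.5, 1.5, 0, 0, -40, -0.7],
    [50.5, 110.5, 1.5, 0, 0, -48, -0.7],
    [50.5, 110.5, 1.5, 0, 0, -48, -0.7]
  ]
}}

```text
time: 8.52
position: [0.6934, 0.2068, 0.0428]
tool_rot: [-0.034, 0.999, 0.001, 0.004]
ft_force: [1.0, 0.0, -0.9]
grip_width: 0.0123
```

Run:
```python
from h import *
o=robot.get_obs();print(o["ft_force"],o["q"],o["grip_width"])
for th in(8,16,22,28.3):
    print(th,delta(*tabpose(th),.042,180+th,o))
```

```text
[ 0.96024018  0.02458495 -0.93033298] [ 1.35448533e-01  8.61247002e-01  1.28551167e+00  8.92725173e-04
  9.86509032e-01 -1.50430041e+00] 0.012325302378993387
8 [ 0.3  9.   0.8  0.1  0.5 -4.1]
16 [  3.2  29.7   0.8   0.    0.5 -12.1]
22 [  7.3  44.8   0.8  -0.    0.5 -18.1]
28.3 [ 13.3  60.2   0.8  -0.    0.5 -24.4]
```

Last stretch: I'll stop at 28.3°, then close on the tab to centre it.

Call:
{"method": "carry_out", "body": {
  "series": [
    [0.3, 9, 0.5, 0, 0, -4, -0.7],
    [1.5, 20, 0.5, 0, 0, -8, -0.7],
    [3.2, 30, 0.5, 0, 0, -12, -0.7],
    [7.3, 45, 0.5, 0, 0, -18, -0.7],
    [13, 60, 0.5, 0, 0, -24.4, -0.7],
    [13, 60, 0.5, 0, 0, -24.4, -1],
    [13, 60, 0.5, 0, 0, -24.4, -1],
    [13, 60, 0.5, 0, 0, -24.4, -1]
  ],
  "force": 5
}}

```text
time: 9.52
position: [0.6764, 0.2648, 0.0425]
tool_rot: [-0.244, 0.97, -0.0, 0.004]
ft_force: [-1.5, 0.4, 1.4]
grip_width: 0.008
```

Run:
```python
from h import *
o=robot.get_obs();print(o["ft_force"],o["grip_width"],o["position"])
d=o["position"][:2]-C;print(np.degrees(np.arctan2(d[1],d[0])),np.hypot(*d))
c=snap("side","s5.png",(150,220,390,430),3.3);snap("top","c5.png",(145,145,315,315),3.5);snap("wrist","w5.png")
print(delta(*tabpose(28.3),.042,208.3,o))
```

```text
[-1.50329095  0.43669072  1.38839209] 0.007984794433728145 [0.67644554 0.26475699 0.04245141]
27.84276350465637 0.14978585067912595
[-0.2  1.2  0.5 -0.1  0.4 -0.1]
```

View pics/s5.png

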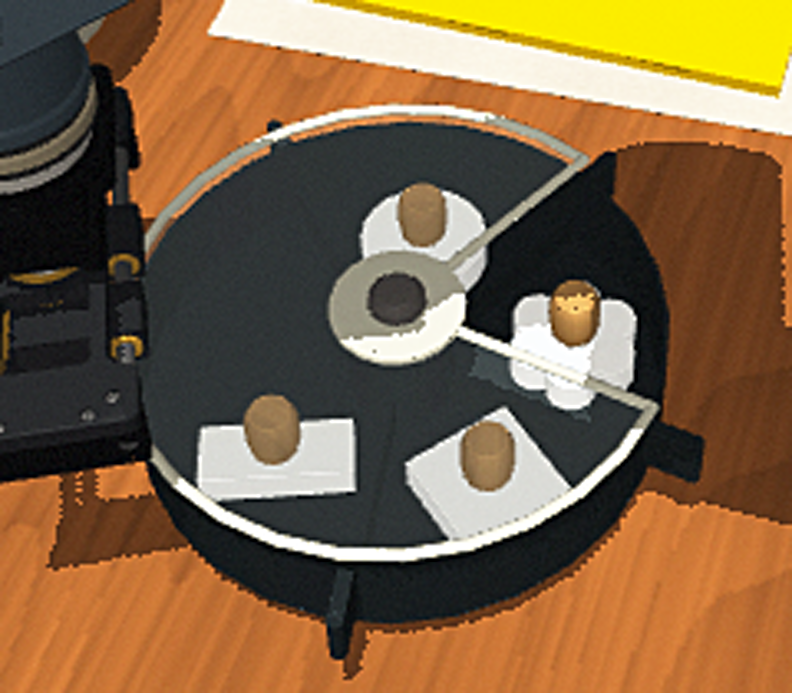

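View pics/c5.png

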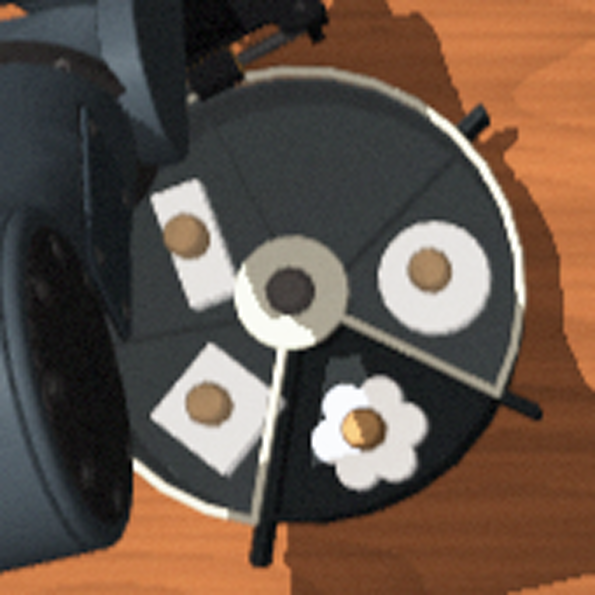

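View pics/w5.png

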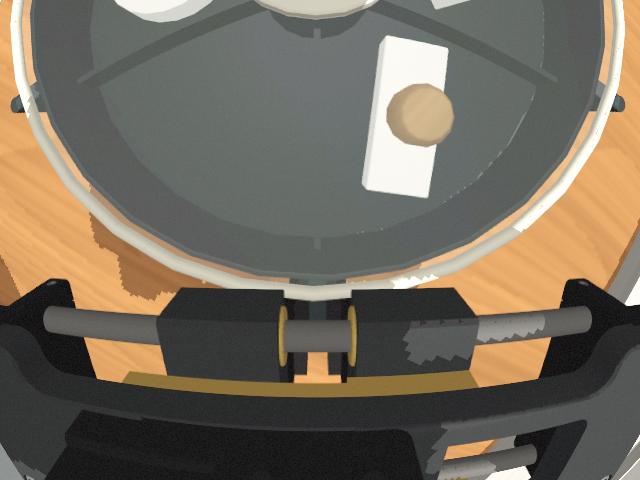

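Run:
```python
from h import *
im=robot.camera("top");c=im
x0,y0=190,190
img=cv2.resize(im["pixels"][190:320,190:320,::-1],None,fx=5,fy=5,interpolation=cv2.INTER_CUBIC)
# fine grid of predicted tabs & beads for tray offset 0
for ang in(208.3-36,208.3+36):
    t=np.radians(ang);e=np.array([np.cos(t),np.sin(t)])
    for r0,r1,z,col in((.033,.132,.081,(0,0,255)),(.132,.157,.062,(0,255,0))):
        P=[[*(C+e*r),z] for r in(r0,r1)]
        p=((proj(c,P)-190+.5)*5).astype(int);cv2.line(img,p[0].tolist(),p[1].tolist(),col,1)
cv2.imwrite("pics/d5.png",img)
```

```text
(no output)
```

View pics/d5.png

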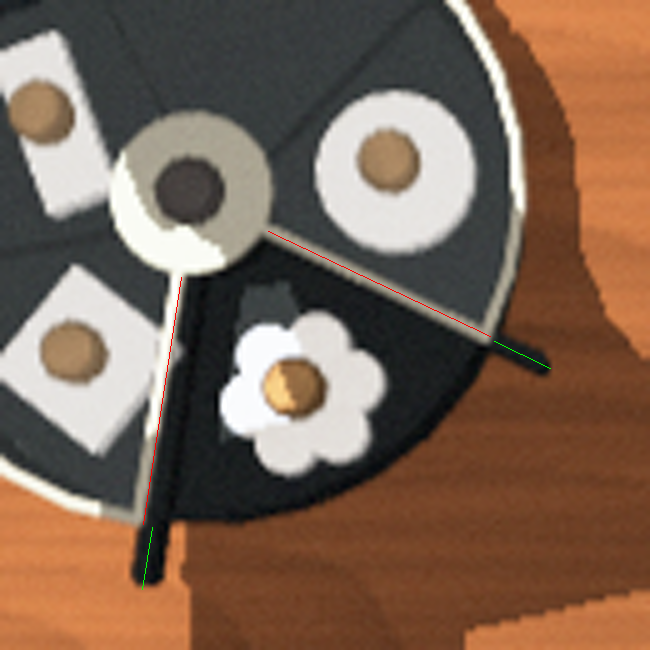

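The overlay shows the tabs about 1.2° counter-clockwise of the bead lines. I'll turn back slightly, release and rise.

Call:
{"method": "carry_out", "body": {
  "series": [
    [0, -1, 0, 0, 0, 0.4, -1],
    [0, -2, 0, 0, 0, 0.8, -1],
    [0, -3, 0, 0, 0, 1.2, -1],
    [0, -3, 0, 0, 0, 1.2, -1],
    [0, -3, 0, 0, 0, 1.2, -1],
    [0, -3, 0, 0, 0, 1.2, -1]
  ]
}}

```text
time: 10.48
position: [0.6778, 0.2621, 0.0424]
tool_rot: [-0.234, 0.972, -0.001, 0.004]
ft_force: [-0.9, -0.1, 2.2]
grip_width: 0.008
```

```bash
cat > ov.py <<'E'
from h import *
import sys
def ov(f,cen=207.7):
    c=robot.camera("top")
    img=cv2.resize(c["pixels"][190:320,190:320,::-1],None,fx=5,fy=5,interpolation=cv2.INTER_CUBIC)
    for ang in(cen-36,cen+36):
        t=np.radians(ang);e=np.array([np.cos(t),np.sin(t)])
        for r0,r1,z,col in((.033,.132,.081,(0,0,255)),(.132,.157,.062,(0,255,0))):
            p=((proj(c,[[*(C+e*r),z] for r in(r0,r1)])-190+.5)*5).astype(int);cv2.line(img,p[0].tolist(),p[1].tolist(),col,1)
    cv2.imwrite("pics/"+f,img);return c
E
python3 - <<'E'
from ov import *
ov("d6.png");o=robot.get_obs();print(o["position"],o["grip_width"])
E
```

```text
[0.67785115 0.26213951 0.04244135] 0.007944113553225312
```

View pics/d6.png

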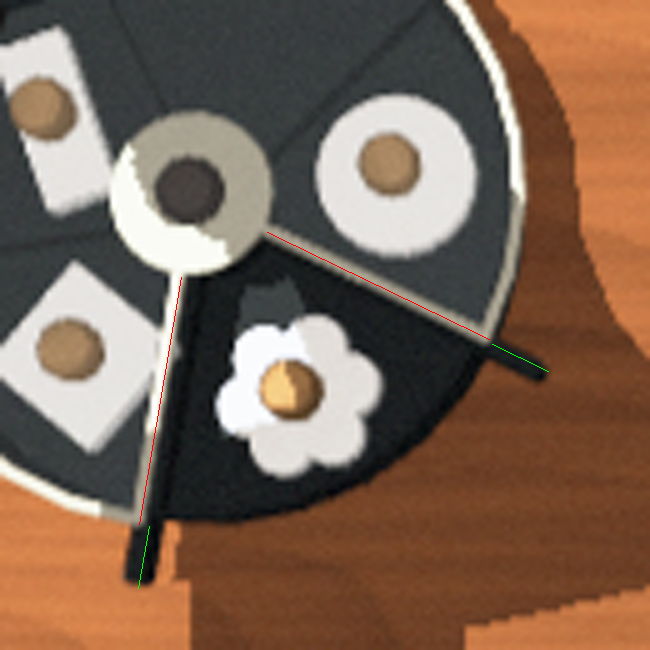

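Call:
{"method": "carry_out", "body": {
  "series": [
    [0, 0, 0, 0, 0, 0, -0.4],
    [0, 0, 0, 0, 0, 0, -0.4],
    [0, 0, 0, 0, 0, 0, -0.2],
    [0, 0, -30, 0, 0, 0, -0.2],
    [0, 0, -70, 0, 0, 0, -0.1],
    [0, 0, -115, 0, 0, 0, 0.05],
    [0, 0, -115, 0, 0, 0, 0.05]
  ]
}}

```text
time: 11.4
position: [0.6803, 0.2629, 0.1629]
tool_rot: [-0.234, 0.972, -0.001, 0.009]
ft_force: [-0.9, -0.3, 0.1]
grip_width: 0.0444
```

Run:
```python
from ov import *
c=ov("d7.png")
p=ray(c,190+291/5-.5,190+388/5-.5,.066);print("knob",p)
q=ray(c,190+300/5-.5,190+397/5-.5,.038);print("body",q)
o=robot.get_obs();print(o["position"],o["q"])
psi=o and R.from_quat(o["tool_rot"]).apply([1,0,0]);print(np.degrees(np.arctan2(psi[1],psi[0])))
for ps in(208,118,28,-62):print(ps,delta(p[0],p[1],.15,ps,o), "q6~",ps)
```

```text
knob [0.46826855 0.15722344 0.066     ]
body [0.46724099 0.15759978 0.038     ]
[0.67842002 0.26237436 0.16003653] [ 2.16172492e-01  7.27320179e-01  1.21321625e+00 -8.76774036e-04
  1.18806878e+00 -1.82691773e+00]
-152.9196507461605
208 [ 2.351e+02  2.100e+00  7.100e+00 -2.000e-01  7.000e-01 -9.000e-01] q6~ 208
118 [235.1   2.1   7.1   0.4   0.7  89.1] q6~ 118
28 [235.1   2.1   7.1   1.1   0.4 179.1] q6~ 28
-62 [235.1   2.1   7.1  -0.7   0.4 -90.9] q6~ -62
```

View pics/d7.png

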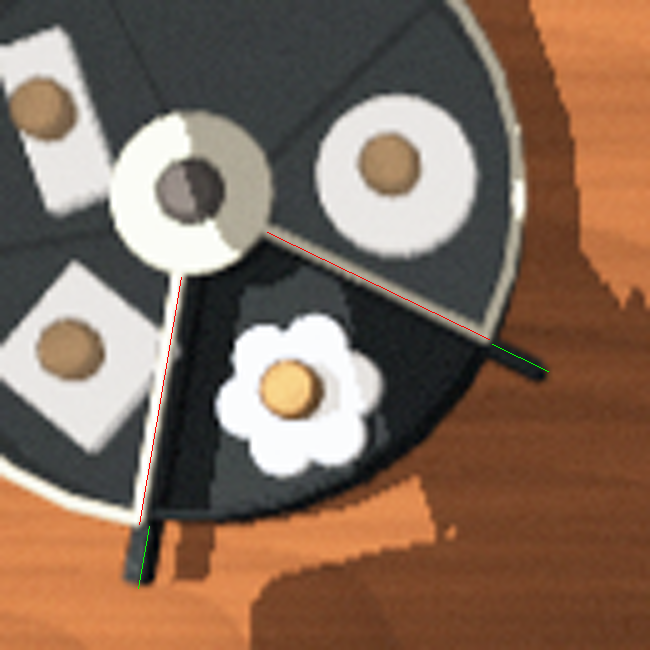

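Call:
{"method": "carry_out", "body": {
  "series": [
    [50, 1, 7, 0, 0.7, 0, 0.05],
    [110, 1, 7, 0, 0.7, 0, 0.05],
    [160, 2, 7, 0, 0.7, 0, 0.05],
    [200, 2, 7, 0, 0.7, -0.5, 0.05],
    [235, 2, 7, 0, 0.7, -0.9, 0.05],
    [235, 2, 7, 0, 0.7, -0.9, 0.05],
    [235, 2, 7, 0, 0.7, -0.9, 0.05],
    [235, 2, 7, 0, 0.7, -0.9, 0.05]
  ]
}}

```text
time: 12.45
position: [0.4697, 0.1575, 0.1499]
tool_rot: [-0.242, 0.97, -0.002, 0.001]
ft_force: [0.9, 0.3, -0.2]
grip_width: 0.0454
```

Run:
```python
from h import *
snap("wrist","w8.png");snap("side","s8.png",(150,150,390,430),2.1)
o=robot.get_obs();print(o["position"],delta(.468,.1574,.043,208,o))
```

```text
[0.46929568 0.15752867 0.14989143] [  1.3   1.  106.9  -0.2   0.   -0. ]
```

View pics/w8.png

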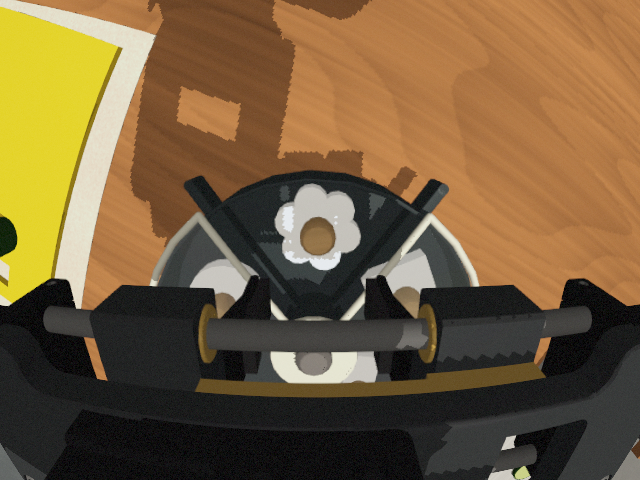

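View pics/s8.png

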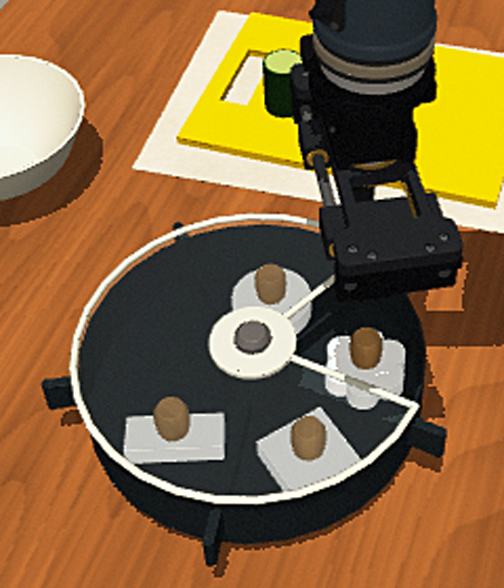

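Run:
```python
from h import *
c=robot.camera("wrist")
def fray(u,v,z):
    a=np.array([u-c["cx"],v-c["cy"]])/c["fx"];t=np.hypot(*a)
    d=R.from_quat(c["attitude"]).apply([*(a/t*np.sin(t)),np.cos(t)]);p=c["position"];return p+d*(z-p[2])/d[2]
p=fray(318,235,.067);print(p, fray(318,228,.038));o=robot.get_obs();print(delta(p[0],p[1],.043,208,o))
```

```text
[0.46351892 0.15374425 0.067     ] [0.46598297 0.15496047 0.038     ]
[  6.7  -0.2 106.9  -0.2   0.   -0. ]
```

Call:
{"method": "carry_out", "body": {
  "series": [
    [3, 0.5, 30, 0, 0, 0, 0.05],
    [3, 0.5, 60, 0, 0, 0, 0.05],
    [3, 0.5, 85, 0, 0, 0, 0.05],
    [3, 0.5, 100, 0, 0, 0, 0.05],
    [3, 0.5, 107, 0, 0, 0, 0.05],
    [3, 0.5, 107, 0, 0, 0, 0.05]
  ]
}}

```text
time: 13.35
position: [0.4666, 0.1562, 0.0429]
tool_rot: [-0.242, 0.97, -0.002, 0.001]
ft_force: [0.1, -0.5, -1.1]
grip_width: 0.0456
```

Run:
```python
from h import *
snap("wrist","w9.png");snap("side","s9.png",(210,220,390,400),3.3)
o=robot.get_obs();print(o["position"],o["ft_force"])
```

```text
[0.46705081 0.15624487 0.04352693] [-0.14942176  0.34499649  0.59006818]
```

View pics/w9.png

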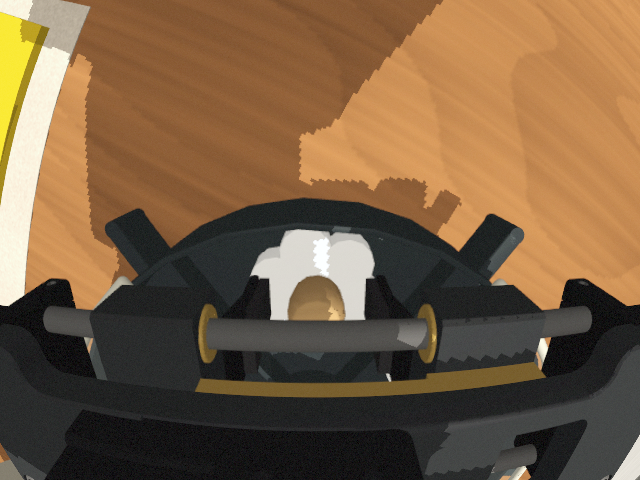

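View pics/s9.png

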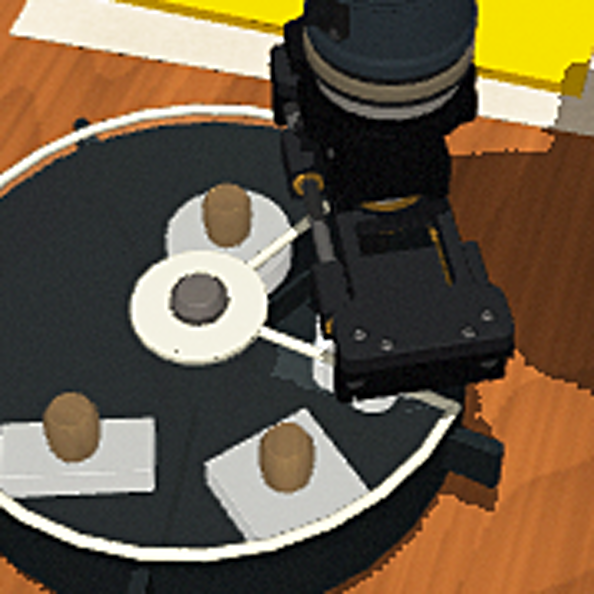

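The knob sits midway between the fingers at (317,300), and the fingers are clear of the cover. Closing now.

Call:
{"method": "carry_out", "body": {
  "series": [
    [0, 0, 0, 0, 0, 0, -0.3],
    [0, 0, 0, 0, 0, 0, -0.5],
    [0, 0, 0, 0, 0, 0, -1],
    [0, 0, 0, 0, 0, 0, -1],
    [0, 0, 0, 0, 0, 0, -1],
    [0, 0, 0, 0, 0, 0, -1]
  ],
  "force": 15
}}

```text
time: 14.2
position: [0.4672, 0.1563, 0.0438]
tool_rot: [-0.242, 0.97, -0.002, 0.002]
ft_force: [0.5, 0.0, 4.3]
grip_width: 0.0247
```

Call:
{"method": "carry_out", "body": {
  "series": [
    [0, 0, -10, 0, 0, 0, -1],
    [0, 0, -25, 0, 0, 0, -1],
    [0, 0, -45, 0, 0, 0, -1],
    [0, 0, -70, 0, 0, 0, -1],
    [0, 0, -100, 0, 0, 0, -1],
    [0, 0, -125, 0, 0, 0, -1],
    [0, 0, -125, 0, 0, 0, -1]
  ]
}}

```text
time: 15.08
position: [0.4681, 0.1569, 0.1712]
tool_rot: [-0.242, 0.97, -0.003, 0.004]
ft_force: [0.3, -0.3, -0.7]
grip_width: 0.0244
```

Run:
```python
from h import *
snap("wrist","w10.png");snap("side","s10.png",(130,100,430,400),2)
o=robot.get_obs();print(o["position"],o["ft_force"],o["grip_width"])
for ps in(208,100,90,80):print(ps,delta(.495,-.18,.13,ps,o))
```

```text
[0.46631767 0.15663469 0.16895141] [ 0.51651305  0.37961815 -0.9070192 ] 0.024333306750021898
208 [ 1.328e+02 -3.105e+02  4.020e+01 -3.000e-01  1.000e-01  0.000e+00]
100 [ 1.328e+02 -3.105e+02  4.020e+01 -1.000e-01  4.000e-01  1.080e+02]
90 [ 132.8 -310.5   40.2   -0.     0.4  118. ]
80 [ 132.8 -310.5   40.2   -0.     0.4  128. ]
```

View pics/w10.png

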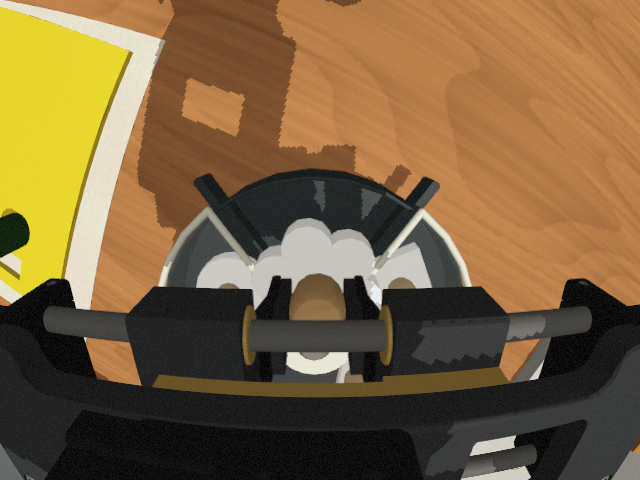

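View pics/s10.png

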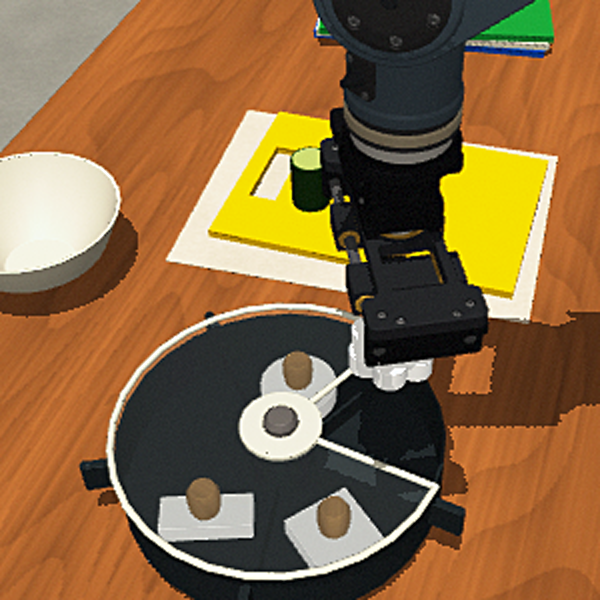

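Call:
{"method": "carry_out", "body": {
  "series": [
    [10, -20, 0, 0, 0, 4, -1],
    [28, -60, 0, 0, 0, 12, -1],
    [48, -110, 0, 0, 0, 22, -1],
    [70, -160, 0, 0, 0, 32, -1],
    [92, -210, 0, 0, 0, 42, -1],
    [110, -260, 0, 0, 0, 50, -1],
    [125, -295, 0, 0, 0, 57, -1],
    [133, -310, 0, 0, 0, 60, -1]
  ]
}}

```text
time: 16.18
position: [0.4939, -0.1812, 0.1689]
tool_rot: [0.278, 0.961, -0.001, 0.002]
ft_force: [0.3, 0.2, -0.3]
grip_width: 0.0246
```

Run:
```python
from h import *
o=robot.get_obs();print(delta(.495,-.18,.060,148,o))
```

```text
[ 1.000e-01  1.600e+00  1.089e+02 -0.000e+00  2.000e-01 -2.000e-01]
```

Call:
{"method": "carry_out", "body": {
  "series": [
    [0, 0, 25, 0, 0, 0, -1],
    [0, 0, 55, 0, 0, 0, -1],
    [0, 0, 85, 0, 0, 0, -1],
    [0, 0, 105, 0, 0, 0, -1],
    [0, 0, 115, 0, 0, 0, -1],
    [0, 0, 115, 0, 0, 0, -1],
    [0, 0, 115, 0, 0, 0, -1]
  ]
}}

```text
time: 17.05
position: [0.4946, -0.1814, 0.0545]
tool_rot: [0.277, 0.961, -0.001, 0.002]
ft_force: [0.2, 1.0, -0.5]
grip_width: 0.0244
```

Run:
```python
from h import *
o=robot.get_obs();print(o["position"],o["ft_force"],o["grip_width"])
c=snap("side","s11.png",(220,120,440,270),3.6)
```

```text
[ 0.49464396 -0.1814117   0.05452349] [ 0.1774014   1.02191822 -0.48593576] 0.024355360394453077
```

View pics/s11.png

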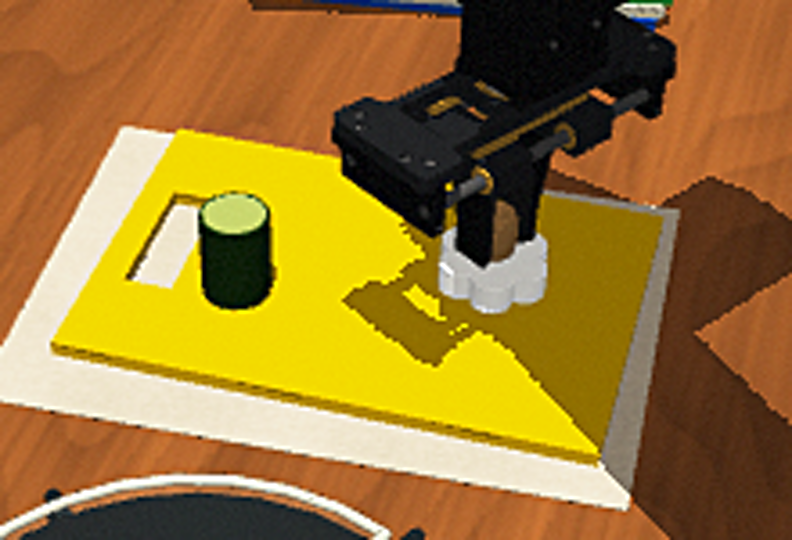

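Call:
{"method": "carry_out", "body": {
  "series": [
    [0, 0, 5, 0, 0, 0, -1],
    [0, 0, 10, 0, 0, 0, -1],
    [0, 0, 14, 0, 0, 0, -1],
    [0, 0, 16.5, 0, 0, 0, -1],
    [0, 0, 18, 0, 0, 0, -1],
    [0, 0, 18.8, 0, 0, 0, -1],
    [0, 0, 19.2, 0, 0, 0, -1],
    [0, 0, 19.2, 0, 0, 0, -1]
  ]
}}

```text
time: 18.1
position: [0.4949, -0.1817, 0.0356]
tool_rot: [0.277, 0.961, -0.001, 0.002]
ft_force: [-0.4, 0.6, -0.2]
grip_width: 0.0247
```

Run:
```python
from h import *
for i in range(3):
    o=robot.get_obs();print(o["position"],o["ft_force"],o["moment"],o["grip_width"]);robot.camera("side")
```

```text
[ 0.49489966 -0.18165667  0.03557128] [-0.42035366  0.55041758 -0.17128232] [ 0.05654494 -0.11959381 -0.03459014] 0.024735627021084707
[ 0.49488659 -0.18166814  0.03559577] [ 0.87680732  0.16173677 -1.00935377] [ 0.08725835 -0.17791187  0.03423675] 0.024811110705295562
[ 0.49488795 -0.18164669  0.03559793] [ 0.07814587 -0.59071552 -0.69087264] [ 0.04538411 -0.14542359 -0.05314637] 0.024249453607692976
```

No contact yet. I'll ease down in half-millimetre steps.

Call:
{"method": "carry_out", "body": {
  "series": [
    [0, 0, 0.5, 0, 0, 0, -1],
    [0, 0, 1, 0, 0, 0, -1],
    [0, 0, 1.4, 0, 0, 0, -1],
    [0, 0, 1.7, 0, 0, 0, -1],
    [0, 0, 1.7, 0, 0, 0, -1]
  ]
}}

```text
time: 18.88
position: [0.495, -0.1817, 0.034]
tool_rot: [0.277, 0.961, -0.001, 0.003]
ft_force: [-0.6, -1.1, 0.1]
grip_width: 0.0242
```

Call:
{"method": "carry_out", "body": {
  "series": [
    [0, 0, 0.4, 0, 0, 0, -1],
    [0, 0, 0.7, 0, 0, 0, -1],
    [0, 0, 0.7, 0, 0, 0, -1]
  ]
}}

```text
time: 19.25
position: [0.495, -0.1816, 0.0338]
tool_rot: [0.277, 0.961, -0.001, 0.003]
ft_force: [-0.8, 1.1, 5.8]
grip_width: 0.0245
```

Run:
```python
from h import *
for i in range(3):
    o=robot.get_obs();print(o["position"],o["ft_force"],o["moment"]);c=snap("side",f"s12.png",(300,150,400,225),8)
```

```text
[ 0.49503998 -0.1816327   0.03384178] [-0.77811137  1.13567215  5.77634643] [0.08585049 0.05134109 0.04601356]
[ 0.49503397 -0.1816251   0.03385377] [-0.74329957  0.94787088  4.91339471] [ 0.1974471  -0.00879292 -0.02609003]
[ 0.49499302 -0.18158665  0.03381808] [-0.1410321   1.42380992  5.7896375 ] [ 0.18482195 -0.02052334 -0.02458904]
```

View pics/s12.png

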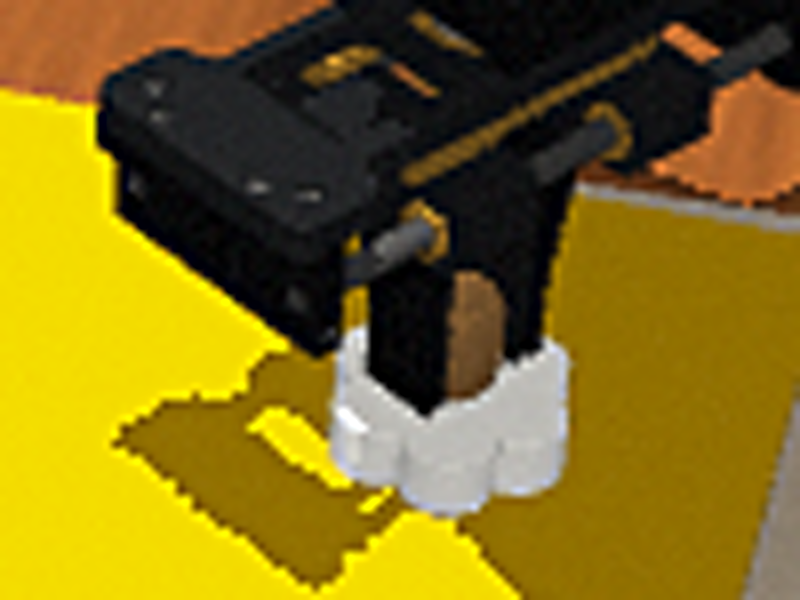

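It touched down with about 5.8 N, standing upright at (450,500). Release.

Call:
{"method": "carry_out", "body": {
  "series": [
    [0, 0, 0, 0, 0, 0, -0.35],
    [0, 0, 0, 0, 0, 0, -0.3],
    [0, 0, 0, 0, 0, 0, -0.1],
    [0, 0, 0, 0, 0, 0, 0],
    [0, 0, 0, 0, 0, 0, 0]
  ],
  "force": 5
}}

```text
time: 20.02
position: [0.495, -0.1816, 0.0338]
tool_rot: [0.277, 0.961, -0.001, 0.003]
ft_force: [0.2, -0.8, 0.2]
grip_width: 0.0425
```

Call:
{"method": "carry_out", "body": {
  "series": [
    [0, 0, -15, 0, 0, 0, 0],
    [0, 0, -40, 0, 0, 0, 0],
    [0, 0, -80, 0, 0, 0, 0],
    [0, 0, -130, 0, 0, 0, 0],
    [0, 0, -170, 0, 0, 0, 0],
    [0, 0, -170, 0, 0, 0, 0]
  ]
}}

```text
time: 20.78
position: [0.4963, -0.1822, 0.2081]
tool_rot: [0.277, 0.961, -0.002, 0.007]
ft_force: [-0.3, -0.4, 0.3]
grip_width: 0.0439
```

Run:
```python
from h import *
o=robot.get_obs();print(o["position"],o["time"])
snap("side","s13.png",(120,120,440,420),2);snap("wrist","w13.png")
print(delta(.30,-.45,.25,60,o))
```

```text
[ 0.49628541 -0.18224504  0.20809687] 20.775
[  22.8 -331.2  -42.1    0.6    0.7   87.8]
```

View pics/s13.png

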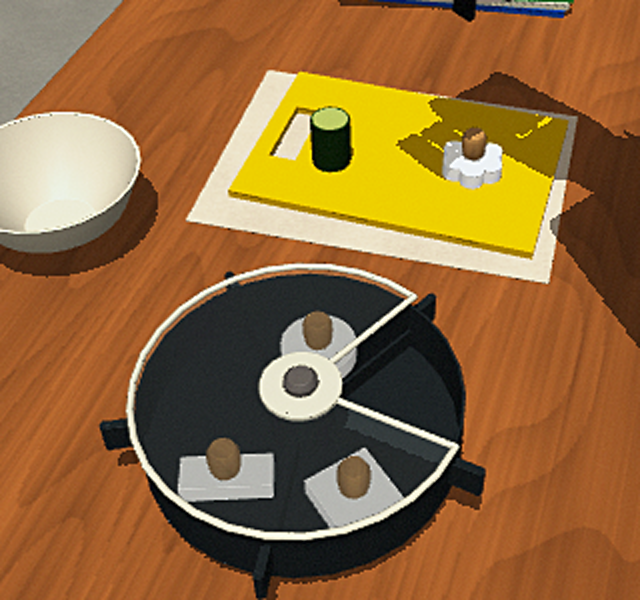

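View pics/w13.png

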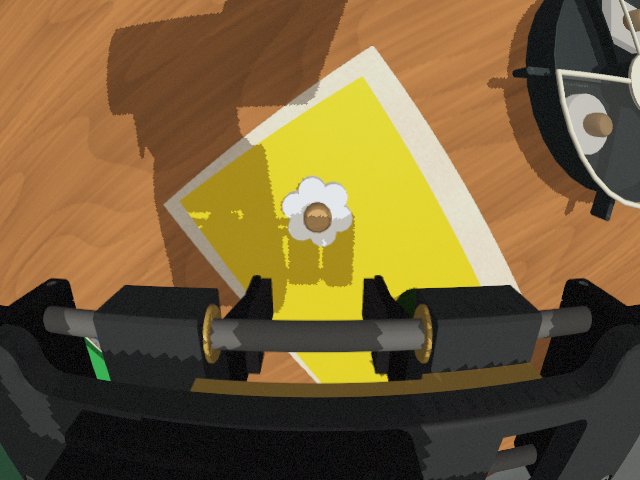

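The flower cutter stands upright on the board at crop (473,160). The cucumber is unmoved, at side pixel (285,190) both before and after, and the other three cutters are in the box. Handing in.

```bash
python3 -c "
from rig import robot
print(robot.get_obs()['joint_velocities'].round(3));print(robot.hand_in())"
```

```text
[-0.002  0.037  0.025 -0.001 -0.001 -0.   ]
the job is handed in; nothing more can be done
None
```

The flower cutter is standing on its steel edge on the chopping board and released. I handed the job in at about 21 s of the 72 s allowed; `hand_in` gives no verdict.

- **Turning the tray:** I turned it about 160° counter-clockwise in two pulls on its tabs. I then corrected by about 1.2°. The final overlay on the top camera showed the tabs in line with the opening's edges to within about half a degree, and the tray stayed there after release.
- **Moving the cutter:** I gripped it by the knob, lifted it through the opening and set it down near (0.495, -0.182). It touched the board with about 6 N.
- **Last checks:** The cutter is upright and wholly on the flat of the board. The cucumber is at the same pixel in the side view as at the start, the other three cutters are in the box, and the gripper was about 20 cm up, touching nothing.
- **Disagreement:** The wrist and top cameras differed by about 5 mm on the knob's position, so I grasped in between; the grip held.

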